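# Lock the bench turntable: lever into the green notch

## Task

Lock the lazy-susan turntable on the bench: take the red-knobbed lever at its foot and swing it out of the middle notch straight into the notch marked by the green reflector clip, so that it clicks home and stays there when you let go. Do not swing it over to the amber clip's notch on the way, and do not turn the turntable itself.

Things in the scene. Friction and masses are not known exactly. Their poses are not given: they have to be found in the camera images.
- lever_knob (a point): Centre of the lever's upright red knob, to be gripped from above: a cylinder 22 mm across, 40 mm tall, top 90 mm above the bench (this point 72 mm). It stands on the end of a flat steel arm, 16 mm wide, upper face 50 mm above the bench; knob to pivot 130 mm. Starts in the middle notch, up to 6 degrees off. Leaving or entering a notch takes under 10 N.
- lever_pivot (a point): The lever's upright swing axis (fixed in a run), on top of a 34 mm steel hub 54 mm above the bench. The lever swings level about it, with notches in the middle and 31.5 degrees to each side, each drawing the lever in from about 6 degrees off (between them it rests where left); stops 6 degrees past the side notches. The arm points to the robot's side; the turntable's centre is 165 mm beyond the pivot.
- green_clip: Round green reflector clip, 30 mm across, 11 mm high, fixed flat on the grey notch plate; origin at its underside centre, 18 mm above the bench. Marks the wanted notch: lever fully home there, the knob is in line between pivot and clip, clip centre 160 mm from the pivot (30 mm beyond the knob's). A like amber (orange) clip marks the other side notch; sides vary. The knob passes clear.
- tray (a joint): Angle of the turntable's round wooden tray (260 mm across, rim up to 38 mm above the bench) about its upright axis, rad, anticlockwise positive from above; 0 at the start. It carries an aluminium hand pump, a steel bell cap and a grey mug of key rings (80 mm tall), all loose. It turns stiffly if pushed; the lever does not turn it. To be left as it is.

How it is judged:
At the end, for the whole second after the job is handed in: The lever rests in the green clip's notch: seen from above the knob's centre is within 35 mm of the green clip's centre (30 mm when fully home, so within about 7 degrees of the notch, where the detent draws it in) (horizontal distance between lever_knob and green_clip below 0.035 m); the robot touches nothing.
It fails at once if the lever is swung far towards the amber clip's notch (knob more than 130 mm from the green clip) (horizontal distance between lever_knob and green_clip above 0.13 m).
It fails at once if the turntable is turned by more than about 11 degrees (value of joint tray above 0.2 rad or value of joint tray below -0.2 rad).
It also fails if it takes over 32 s, if anything falls off the work surface, if the arm or the gripper's body presses on something with over 40 N, if the wrist force passes 120 N, or if a joint passes its speed limit or range.

## Robot

A 6-joint arm with a two-finger parallel gripper is mounted at the origin on the work surface. World frame = base frame: x ahead of the robot, y to its left, z up, the work surface at z = 0. Lengths are in m, angles in rad, forces in N, time in s.
With the tool pointing down it reaches from about 0.35 to 0.85 m from the base axis. Payload 8.1 kg.
Tool frame: the origin (TCP) lies at the very end of the fingers, on their centre line; the grasp point (between the pads) lies 19 mm behind it; z points along the fingers, y is the line along which they close (so a half turn about z gives the same grasp; the last joint's range is limited). The gripper opens to 85 mm and grips with 20 to 120 N. Pads are 22 mm wide; open, the fingers measure 114 mm over their backs; the gripper's body (76 mm by 85 mm) begins 54 mm behind the grasp point. The pads swing forward as they close: fully open they stand 13 mm farther back than shut.
Start: joints at [-1.331, 0.13, 1.488, -0, 1.523, -0.085], TCP at [0.191, -0.569, 0.2] pointing down, gripper open.
Joint ranges: [-2.96, 2.96], [-0.89, 2.26], [0.02, 2.5], [-1.34, 4.48], [0, 2.73], [-2.66, 2.66]. Speed limits (rad/s): [2.39, 2.39, 2.79, 3.14, 3.14, 3.14].

## Interface

Orientations are given as a unit quaternion [w, x, y, z].
In Python, from plant import * gives the robot as it stands.
- The arm moves only by the shell command python3 -m handwheel 'ROWS' [OPENING] [FORCE]. ROWS is JSON, a list of rows, each a list of 6 numbers: the shift along the tool's x, y, z in mm, then the turn, a rotation vector about the tool's x, y, z in degrees. In form: [[dx, dy, dz, ax, ay, az], ...]. A call has 1 to 5 rows; each row is the pose to reach, as a shift and turn from the pose commanded when the call began, along the tool's axes at that moment; what a row does not reach only later rows make up. A row lasts 1/8 s, in which the tool goes at most 62.5 mm and 10.7 degrees, less where a joint would pass 70% of its speed; a pose out of reach is approached as far as the arm can. A call with a gripper value outside its range is refused whole. OPENING is the finger opening in mm, from 0 to 85.4, set as the call begins (- or left out, the last holds). The fingers move at their own pace and stop on an object; FORCE is the grip in N (left out, the last holds). Time passes only in rows, so rows that repeat a pose let the fingers close. It gives the time, the measured TCP pose, the force, the opening and the grip force at its end, in the units of the state.
- get_obs(): the state, without advancing time (a new reading comes with each control period).
- read_camera(name): name is "scene" or "top" or "wrist"; returns a dict with "color" (420x560x3 uint8, blue, green, red), "fov_y" (degrees; the focal length in pixels is half the picture's height over the tangent of half this angle, whatever the lens; pixels are square), "cx", "cy" (the principal point, pixels), "R" (3x3) and "t" (3): a world point X has camera coordinates R X + t. Camera axes: x right, y down, z forward; pixel columns grow to the right and rows downward; lengths in m; the calibration is good to about 2 mm. A picture is of the moment at which its call begins. There is no depth.
- job_done(): hands the job in; it is judged then, once.
Trained networks look in the newest picture that a camera, given by its name, has taken for a name from the list of things; names that differ only in an ending like _2 or _b are one class to them, and where a whole thing is asked for, a point or a joint stands for the part that bears it (a point fixed in the world has none). Each returns a list of dicts, best first, with "score" (0 to 1); they miss things now and then, are a little off and sometimes report something else, mostly with a low value. They report only what shows in the picture. A call takes as long as a camera call.
- silhouettes(camera, query): "pixels" (420x560 bool, what is visible of it) and "centre" ([column, row] in pixels, amid what is visible of it).
- tip_of(camera, query): "centre" ([column, row] in pixels: a listed point, or the origin of a listed thing).
The state is a dict: "clock": time; "joint_pos": joint angles; "qvel": joint speeds; "effort": joint torques, N m; "tool_pos": TCP position; "eef_rot": TCP orientation; "wrist_force": force on the tool from outside, world axes, zero at the start; "torque": the same for the moment, N m; "finger_gap": finger opening in m; "finger_force": force on a finger pad.
Only numpy, scipy, OpenCV 4.12 (cv2) and the standard library are available. Lean on these libraries where they do the work, as an engineer would, in place of code of your own. Each camera call takes 0.05 s, during which the arm holds its last target. There are 200 camera calls.

## Working session

There is one attempt and no reset: what is moved stays moved. The work goes in short steps, Python scripts to look and compute and a shell command to move; the robot and the scene stay as the last step left them, time stands still between calls to the robot, and variables do not carry over. Pictures are saved under pics/ and viewed, at most 10 in all, crops included, and the job is handed in when it is done.

```bash
mkdir -p pics; cat > h.py <<'E'
from plant import *
import numpy as np, cv2
from scipy.spatial.transform import Rotation as Rn
def ray(c,uv,z):
    f=210/np.tan(np.radians(c["fov_y"])/2)
    R=np.array(c["R"]);t=np.array(c["t"])
    o=-R.T@t; d=R.T@np.array([(uv[0]-c["cx"])/f,(uv[1]-c["cy"])/f,1])
    return o+d*(z-o[2])/d[2]
def tool():
    s=get_obs(); q=s["eef_rot"]
    return s,np.array(s["tool_pos"]),Rn.from_quat([q[1],q[2],q[3],q[0]])
def find(cams=("scene","top","wrist")):
    for n in cams:
        c=read_camera(n); cv2.imwrite(f"pics/{n}_{get_obs()['clock']:.2f}.png",c["color"])
        for k,z in(("lever_knob",.072),("lever_pivot",.054),("green_clip",.018)):
            for r in tip_of(n,k)[:2]: print(n,k,round(r["score"],2),np.round(r["centre"],1),np.round(ray(c,r["centre"],z),4))
E
python3 - <<'E'
from h import *
find()
s,p,R=tool(); print(s["clock"],p,R.as_matrix().round(3))
E
ls pics
```

```text
scene lever_knob 0.78 [153.6 167.6] [ 0.48   -0.1023  0.072 ]
scene lever_pivot 0.94 [181.4 230.2] [ 0.599  -0.0957  0.054 ]
scene green_clip 0.78 [205.2 163.3] [ 0.4608 -0.0132  0.018 ]
top lever_knob 0.86 [368.  320.6] [ 0.475 -0.101  0.072]
top lever_pivot 0.73 [360.8 234.2] [ 0.6023 -0.0969  0.054 ]
top lever_pivot 0.38 [368.6 322.2] [ 0.4721 -0.1053  0.054 ]
top green_clip 0.86 [309.7 328.5] [ 0.4609 -0.0215  0.018 ]
top green_clip 0.54 [370.7 320.4] [ 0.4736 -0.1155  0.018 ]
0.6 [ 0.19147349 -0.56864564  0.19960689] [[ 0.948  0.319  0.   ]
 [ 0.319 -0.948 -0.   ]
 [-0.     0.    -1.   ]]
scene_0.05.png
top_0.25.png
wrist_0.45.png
```

View pics/top_0.25.png

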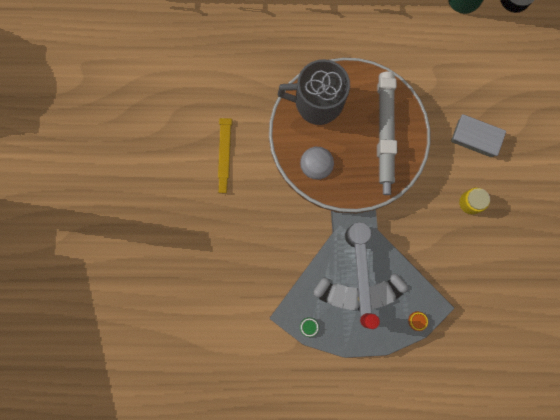

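View pics/scene_0.05.png

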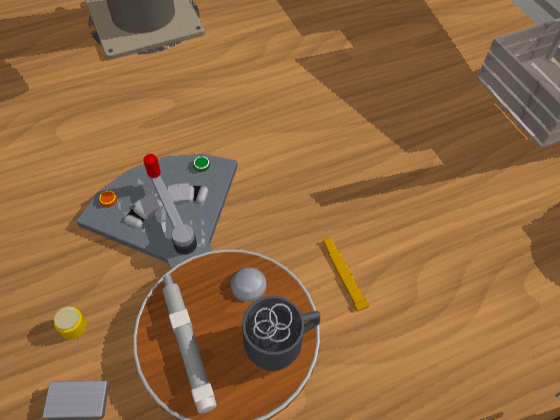

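The top picture shows the red knob at (370,321), the pivot at (360,234), the green clip at (309,327) and the amber clip at (419,321). The scene picture agrees: knob (152,166), green (202,163), amber (108,198). Next I'll move above the knob.

```bash
python3 -m handwheel '[[42,-35,0,0,0,0],[84,-70,0,0,0,0],[126,-105,0,0,0,0],[168,-140,0,0,0,0],[210,-175,0,0,0,0]]' 70 40
python3 -m handwheel '[[42,-35,0,0,0,4],[84,-70,0,0,0,8],[126,-105,0,0,0,12],[168,-140,0,0,0,16],[207,-177,0,0,0,16]]'
python3 -m handwheel '[[0,0,0,0,0,0],[0,0,0,0,0,0]]'
python3 - <<'E'
from h import *
find()
s,p,R=tool(); print(s["clock"],p,R.as_matrix().round(3),s["joint_pos"])
E
ls pics
```

```text
clock: 1.23
tool_pos: [0.3354, -0.3343, 0.1998]
eef_rot: [0.0, 0.987, 0.162, 0.0]
wrist_force: [0.6, -0.3, 0.4]
finger_gap: 0.07
finger_force: 0.0
clock: 1.85
tool_pos: [0.4752, -0.1003, 0.1999]
eef_rot: [0.0, 1.0, 0.022, 0.0]
wrist_force: [1.0, -0.6, -0.8]
finger_gap: 0.0702
finger_force: 0.0
clock: 2.1
tool_pos: [0.4743, -0.102, 0.1996]
eef_rot: [0.0, 1.0, 0.023, -0.0]
wrist_force: [0.0, -1.0, 0.3]
finger_gap: 0.07
finger_force: 0.0
scene lever_knob 0.92 [152.2 167.8] [ 0.4795 -0.1045  0.072 ]
scene lever_pivot 0.67 [180.6 229.5] [ 0.5973 -0.0965  0.054 ]
scene green_clip 0.67 [152.2 166. ] [ 0.4309 -0.1004  0.018 ]
scene green_clip 0.53 [200.6 165.4] [ 0.4621 -0.0222  0.018 ]
top lever_knob 0.77 [368.1 322.9] [ 0.4717 -0.101   0.072 ]
top lever_pivot 0.84 [358.5 233.7] [ 0.6031 -0.0934  0.054 ]
top green_clip 0.62 [310.6 329.6] [ 0.4593 -0.0228  0.018 ]
wrist lever_knob 0.61 [282.2 190. ] [ 0.4717 -0.1031  0.072 ]
wrist lever_knob 0.47 [280.4  15.2] [ 0.6015 -0.096   0.072 ]
wrist lever_pivot 0.67 [278.8  17.2] [ 0.603  -0.0947  0.054 ]
wrist green_clip 0.71 [197.7 180.1] [ 0.4635 -0.022   0.018 ]
2.7 [ 0.47433205 -0.10211905  0.19961074] [[ 0.999  0.045  0.   ]
 [ 0.045 -0.999 -0.   ]
 [ 0.     0.    -1.   ]] [-3.17784332e-01 -1.84877083e-01  1.79770562e+00  1.27935797e-05
  1.52871889e+00  1.20773607e+00]
scene_0.05.png
scene_2.15.png
top_0.25.png
top_2.35.png
wrist_0.45.png
wrist_2.55.png
```

```bash
python3 -m handwheel '[[-1,0,35,0,0,0],[-1,0,70,0,0,0],[-1,0,100,0,0,0],[-1,0,125,0,0,0],[-1,0,142,0,0,0]]'
python3 -m handwheel '[[0,0,0,0,0,0],[0,0,0,0,0,0],[0,0,0,0,0,0],[0,0,0,0,0,0],[0,0,0,0,0,0]]' 10 40
python3 - <<'E'
from h import *
find(("wrist","scene"))
s,p,R=tool(); k=p[:2]
print(s["clock"],p,R.as_matrix().round(3))
P=np.array([.602,-.095]);G=np.array([.462,-.0205])
ag=np.arctan2(*(G-P)[::-1]);a0=np.arctan2(*(k-P)[::-1])%(2*np.pi); r=np.linalg.norm(k-P)
print(np.degrees([ag,a0]),r)
for a in np.linspace(a0,ag,6)[1:]:
    d=P+.13*np.array([np.cos(a),np.sin(a)])-(P+.13*np.array([np.cos(a0),np.sin(a0)])); print(np.degrees(a-a0).round(1),(R.inv().apply([*d,0])*1000).round(1))
E
ls pics
```

```text
clock: 3.32
tool_pos: [0.4728, -0.1018, 0.0563]
eef_rot: [-0.0, 1.0, 0.023, -0.001]
wrist_force: [-0.9, 0.0, -0.0]
finger_gap: 0.0697
finger_force: 0.0
clock: 3.95
tool_pos: [0.4742, -0.1023, 0.0586]
eef_rot: [0.0, 1.0, 0.023, 0.001]
wrist_force: [-0.8, 0.4, 5.0]
finger_gap: 0.0097
finger_force: 2.7
wrist lever_knob 0.65 [282.6 266.1] [ 0.4726 -0.1029  0.072 ]
wrist green_clip 0.8 [150.3 236.2] [ 0.4623 -0.0227  0.018 ]
scene lever_knob 0.58 [153.9 166. ] [ 0.477  -0.1009  0.072 ]
scene lever_pivot 0.68 [183.8 233.3] [ 0.6057 -0.094   0.054 ]
scene green_clip 0.73 [201.9 164.3] [ 0.4607 -0.0193  0.018 ]
4.35 [ 0.47415139 -0.1022829   0.05859279] [[ 0.999  0.046  0.002]
 [ 0.046 -0.999 -0.001]
 [ 0.002  0.001 -1.   ]]
[151.98064341 183.26033312] 0.12805587935037585
-6.3 [  0.6 -14.2  -0. ]
-12.5 [  2.8 -28.2  -0. ]
-18.8 [  6.4 -41.9  -0. ]
-25.0 [ 11.6 -55.1  -0. ]
-31.3 [ 18.1 -67.7  -0. ]
scene_0.05.png
scene_2.15.png
scene_4.20.png
top_0.25.png
top_2.35.png
wrist_0.45.png
wrist_2.55.png
wrist_4.00.png
```

The gap closed to 9.7 mm, but the knob is 22 mm across, so I'll look before moving.

View pics/wrist_4.00.png

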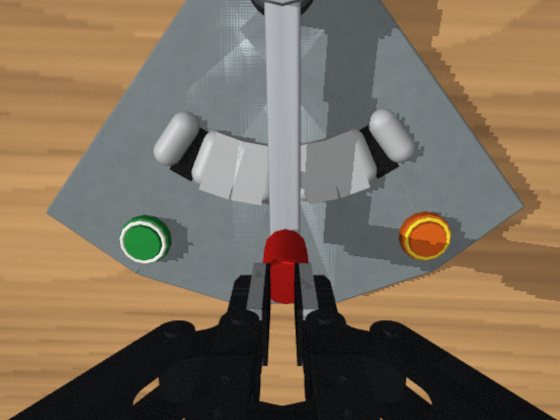

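View pics/scene_4.20.png

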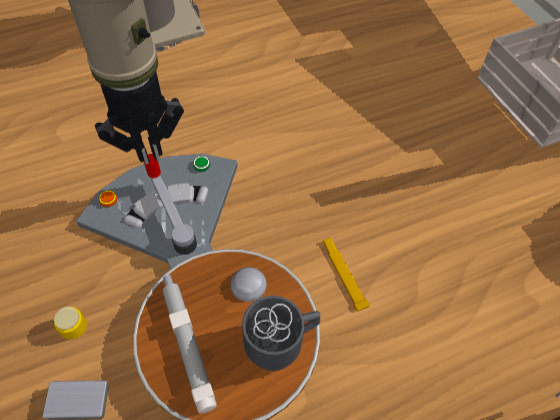

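The wrist view shows the knob at (286,265), with the pads around (250–318, 290) only at its robot-side edge. I'll project the known finger points and knob models into this picture to get the offset.

```bash
python3 - <<'E'
from h import *
s,p,R=tool(); print(p,s["finger_gap"],s["finger_force"],s["wrist_force"])
for n in("wrist","scene"):
    c=read_camera(n);f=210/np.tan(np.radians(c["fov_y"])/2);Rc=np.array(c["R"]);t=np.array(c["t"])
    def pr(X):
        q=Rc@X+t; return (q[:2]/q[2]*f+[c["cx"],c["cy"]]).round(0)
    print(n,"campos",(-Rc.T@t).round(3),"tcp",pr(p),"grasp",pr(R.apply([0,0,-.019])+p))
    for x in(.465,.4725,.48,.487,.495): print(x,"knob top",pr([x,-.1025,.09]),"bot",pr([x,-.1025,.05]))
    m=silhouettes(n,"lever_knob")
    if m:
        ys,xs=np.where(m[0]["pixels"]);print("sil",xs.min(),xs.max(),ys.min(),ys.max(),len(xs))
    hsv=cv2.cvtColor(c["color"],cv2.COLOR_BGR2HSV);r=((hsv[...,0]<4)|(hsv[...,0]>176))&(hsv[...,1]>200)
    ys,xs=np.where(r);print("red",xs.min(),xs.max(),ys.min(),ys.max(),len(xs))
E
```

```text
[ 0.47415139 -0.1022829   0.05859279] 0.01005179888204334 3.0101555585861206 [1.37254392e-03 1.31387278e+00 6.10712018e+00]
wrist campos [ 0.552 -0.099  0.233] tcp [281. 251.] grasp [281. 268.]
0.465 knob top [281. 301.] bot [281. 260.]
0.4725 knob top [282. 285.] bot [282. 247.]
0.48 knob top [282. 269.] bot [282. 234.]
0.487 knob top [283. 254.] bot [283. 221.]
0.495 knob top [284. 236.] bot [284. 206.]
sil 261 307 0 303 9941
red 264 307 230 313 2156
scene campos [ 1.042 -0.141  0.75 ] tcp [154. 170.] grasp [152. 163.]
0.465 knob top [149. 154.] bot [153. 169.]
0.4725 knob top [150. 157.] bot [155. 173.]
0.48 knob top [151. 161.] bot [156. 176.]
0.487 knob top [153. 164.] bot [157. 179.]
0.495 knob top [154. 167.] bot [158. 183.]
sil 146 192 155 246 1165
red 145 159 154 176 228
```

```bash
python3 - <<'E'
import cv2,numpy as np
a=cv2.imread("pics/wrist_4.00.png")[210:350,190:380]; b=cv2.imread("pics/scene_4.20.png")[90:230,80:250]
cv2.imwrite("pics/crop1.png",np.hstack([cv2.resize(i,(400,400),interpolation=cv2.INTER_CUBIC) for i in(a,b)]))
E
```

```text
(no output)
```

View pics/crop1.png

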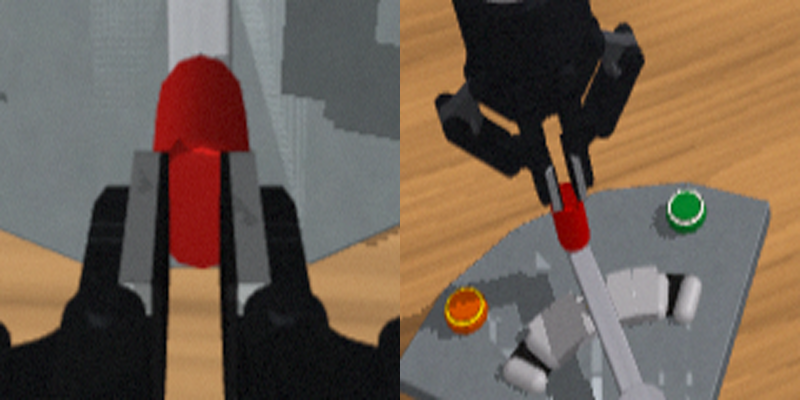

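The crop shows the pad ends at the height of the knob's top disc (original about (286,265)), closed above it rather than around it. So the fingertips sit higher than I assumed. I'll open, lift a little and check the fingertip position against the TCP.

```bash
python3 -m handwheel '[[0,0,0,0,0,0],[0,0,0,0,0,0],[0,0,0,0,0,0]]' 40
python3 - <<'E'
from h import *
s,p,R=tool(); print(p,s["finger_gap"],s["finger_force"],s["wrist_force"])
ims=[]
for n,sl in(("wrist",np.s_[210:350,190:380]),("scene",np.s_[90:230,80:250])):
    c=read_camera(n);f=210/np.tan(np.radians(c["fov_y"])/2);Rc=np.array(c["R"]);t=np.array(c["t"])
    im=c["color"].copy()
    for g in(-.02,.02):
        for z in(0,-.019):
            q=Rc@(p+R.apply([0,g,z]))+t; u=(q[:2]/q[2]*f+[c["cx"],c["cy"]]).round().astype(int); cv2.circle(im,tuple(int(v) for v in u),1,(255,0,255) if z==0 else (255,255,0),-1)
    ims.append(cv2.resize(im[sl],(400,400),interpolation=cv2.INTER_CUBIC))
cv2.imwrite("pics/crop2.png",np.hstack(ims))
E
```

```text
clock: 4.92
tool_pos: [0.473, -0.1019, 0.0572]
eef_rot: [-0.0, 1.0, 0.023, -0.0]
wrist_force: [-0.4, -0.0, -0.0]
finger_gap: 0.04
finger_force: 0.0
[ 0.47299674 -0.10191063  0.05722871] 0.03998638254243353 0.0 [-0.41614475 -0.03311033 -0.00508538]
```

View pics/crop2.png

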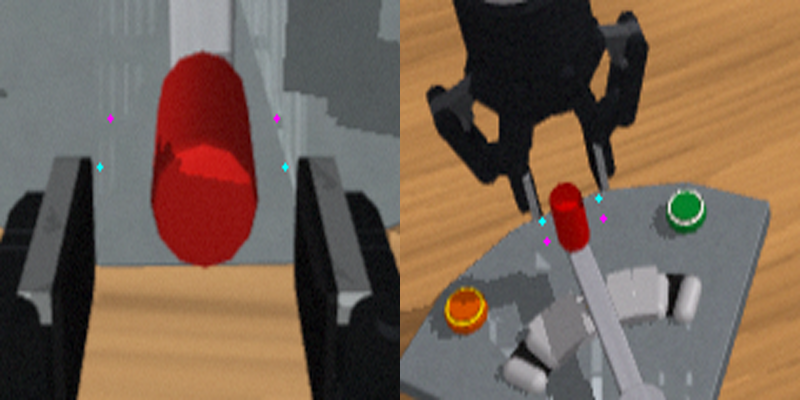

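At a 40 mm opening, the pad tips in the scene crop ((532,215), (605,190)) end about 20 mm short of the projected TCP dots. I'll descend 18 mm, which stays safe because the fingers straddle the arm, and grip again.

```bash
python3 -m handwheel '[[0,0,6,0,0,0],[0,0,12,0,0,0],[0,0,18,0,0,0],[0,0,18,0,0,0]]'
python3 -m handwheel '[[0,0,0,0,0,0],[0,0,0,0,0,0],[0,0,0,0,0,0],[0,0,0,0,0,0]]' 10 40
python3 - <<'E'
from h import *
s,p,R=tool(); print(p,s["finger_gap"],s["finger_force"],s["wrist_force"],s["torque"])
ims=[cv2.resize(read_camera(n)["color"][sl],(400,400),interpolation=cv2.INTER_CUBIC) for n,sl in(("wrist",np.s_[210:350,190:380]),("scene",np.s_[90:230,80:250]))]
cv2.imwrite("pics/crop3.png",np.hstack(ims))
E
```

```text
clock: 5.52
tool_pos: [0.4727, -0.1018, 0.0387]
eef_rot: [-0.0, 1.0, 0.023, -0.001]
wrist_force: [-0.3, -0.0, 0.3]
finger_gap: 0.0401
finger_force: 0.0
clock: 6.02
tool_pos: [0.4733, -0.1031, 0.0399]
eef_rot: [0.001, 1.0, 0.023, -0.0]
wrist_force: [-1.7, -4.3, -0.5]
finger_gap: 0.0204
finger_force: 39.2
[ 0.4733351  -0.10307527  0.03992036] 0.02040854484719193 39.23514783382416 [-1.6568405  -4.33590434 -0.52528905] [-0.80395312  0.21182937 -0.08213943]
```

View pics/crop3.png

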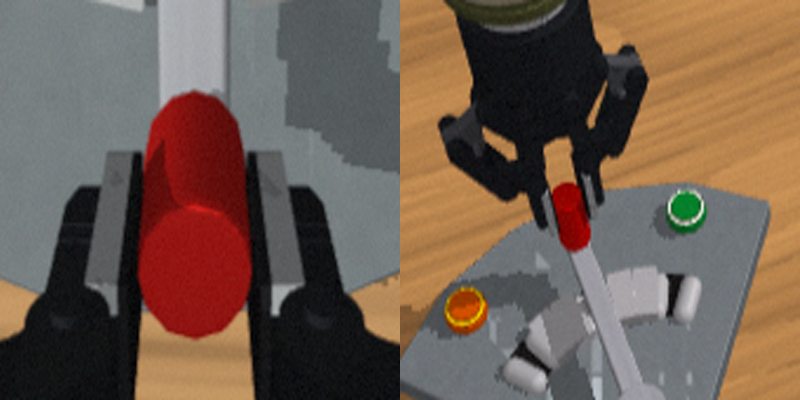

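The knob now sits between the pads (gap 20.4 mm, 39 N). Next I swing it towards the green clip, turning the tool with the lever.

```bash
python3 -m handwheel '[[0.6,-14,0,0,0,6.3],[2.8,-28,0,0,0,12.5],[6.4,-42,0,0,0,18.8],[11.6,-55,0,0,0,25],[18.5,-68.5,0,0,0,31.5]]'
python3 -m handwheel '[[0,0,0,0,0,0],[0,0,0,0,0,0],[0,0,0,0,0,0]]'
python3 - <<'E'
from h import *
s,p,R=tool(); P=np.array([.602,-.095]);G=np.array([.462,-.0205]);d=p[:2]-P
print("deg",np.degrees(np.arctan2(d[1],d[0])),"r",np.linalg.norm(d),"to clip",np.linalg.norm(p[:2]-G)); find(("top","scene"))
E
```

```text
clock: 6.75
tool_pos: [0.4892, -0.0337, 0.04]
eef_rot: [0.001, 0.968, -0.251, 0.001]
wrist_force: [-9.7, -29.9, -2.0]
finger_gap: 0.0211
finger_force: 40.7
clock: 7.12
tool_pos: [0.4894, -0.0334, 0.04]
eef_rot: [0.0, 0.968, -0.249, 0.001]
wrist_force: [3.2, -3.7, -3.8]
finger_gap: 0.0207
finger_force: 40.2
deg 151.30351576340007 r 0.12838098771983183 to clip 0.030254346578267595
top lever_pivot 0.76 [361.2 231.9] [ 0.6058 -0.0976  0.054 ]
scene lever_knob 0.58 [197.7 163.3] [ 0.499  -0.0339  0.072 ]
scene lever_pivot 0.6 [179.4 232.4] [ 0.6015 -0.0997  0.054 ]
```

At the notch: about 30 mm to the clip, with low force. I'll release, rise straight up, and check.

```bash
python3 -m handwheel '[[0,0,0,0,0,0],[0,0,0,0,0,0],[0,0,0,0,0,0]]' 60
python3 -m handwheel '[[0,0,-20,0,0,0],[0,0,-50,0,0,0],[0,0,-90,0,0,0],[0,0,-130,0,0,0],[0,0,-160,0,0,0]]'
python3 -m handwheel '[[0,0,0,0,0,0],[0,0,0,0,0,0]]'
python3 - <<'E'
from h import *
find(); c=read_camera("top"); cv2.imwrite("pics/final.png",c["color"])
E
```

```text
clock: 7.9
tool_pos: [0.4886, -0.0326, 0.0396]
eef_rot: [-0.0, 0.968, -0.249, -0.0]
wrist_force: [-0.1, 0.1, -0.5]
finger_gap: 0.0599
finger_force: 0.0
clock: 8.52
tool_pos: [0.4891, -0.0327, 0.2017]
eef_rot: [-0.0, 0.968, -0.249, 0.001]
wrist_force: [-0.6, -0.3, 0.2]
finger_gap: 0.06
finger_force: 0.0
clock: 8.78
tool_pos: [0.4883, -0.0326, 0.1988]
eef_rot: [0.0, 0.968, -0.249, -0.0]
wrist_force: [0.8, 0.1, -0.6]
finger_gap: 0.0604
finger_force: 0.0
scene lever_knob 0.81 [196.  160.3] [ 0.492  -0.0345  0.072 ]
scene lever_pivot 0.58 [182.6 230.9] [ 0.6009 -0.0944  0.054 ]
scene green_clip 0.57 [204.  165.3] [ 0.4642 -0.0166  0.018 ]
wrist lever_knob 0.93 [286.9 189.4] [ 0.4848 -0.0356  0.072 ]
wrist lever_pivot 0.85 [283.2  13.7] [ 0.6029 -0.0972  0.054 ]
wrist green_clip 0.75 [284.8 203.7] [ 0.46   -0.0205  0.018 ]
```

View pics/final.png

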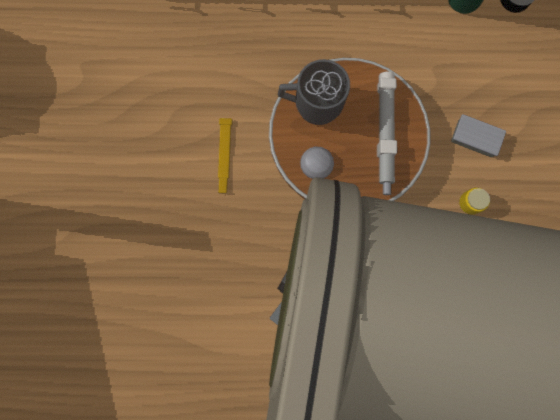

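The tray and its load are unmoved: mug at (322,92), pump at (388,130). The arm hides the lever in this view, but the wrist camera has pivot, knob and clip in line at column ~285, with the knob 29 mm from the clip.

```bash
python3 -c "
from plant import *
print(job_done())"
```

```text
the job is handed in; nothing more can be done
None
```

I swung the lever straight into the green clip's notch and let go. After release, the wrist camera put the knob about 29 mm from the clip, in line with the pivot. The tray looks unmoved, the arm is clear, and the job is handed in at about 9.5 s; the hand-in call returned no verdict.

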